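# Find the free extraction flap and push it open

### The arm

A 7-joint arm with a two-finger parallel gripper is mounted at the origin on the work surface. World frame = base frame: x ahead of the robot, y to its left, z up, the work surface at z = 0. Lengths are in m, angles in rad, forces in N, time in s.
With the tool pointing down it reaches from about 0.35 to 0.9 m from the base axis. Payload 8.1 kg.
Tool frame: the origin (TCP) lies on the centre line of the jaws, within the pads' length; the fingertips stand 17 mm ahead of it and the grasp point (between the pads) lies 2 mm behind it; z points along the fingers, y is the direction in which the jaws open and shut (so a half turn about z gives the same grasp; the last joint's range is limited). The gripper opens to 92 mm and grips with 3 to 60 N. Pads are 19 mm wide; open, the fingers measure 130 mm over their backs; the gripper's body (75 mm by 190 mm) begins 47 mm behind the grasp point.
Start: joints at [1.06, 0.434, 0.025, 1.573, -0.012, 1.134, -0.075], TCP at [0.248, -0.574, 0.244] pointing down, gripper open.
Joint ranges: [-2.62, 2.62], [-0.44, 2.09], [-1.27, 1.32], [0.08, 2.57], [-1.32, 4.46], [0.12, 2], [-2.74, 2.74]. Speed limits (rad/s): [2.22, 2.22, 3.01, 3.01, 3.14, 3.14, 3.14].

### API

Orientations are given as a rotation vector (axis times angle).
In Python, from cell import arm gives the robot as it stands.
- The arm moves only by the shell command python3 -m creep 'ROWS' [FORCE]. ROWS is JSON, a list that holds one entry, the list of rows, each a list of 7 numbers: the shift along the world's x, y, z in cm, then the turn, a rotation vector about the world's x, y, z in degrees, then the opening, from -1 (shut) to 1 (fully open), so that 0 is half open. In form: [[[tx, ty, tz, ax, ay, az, jaw], ...]]. A call has 1 to 5 rows; each row is the pose to reach, as a shift and turn from the pose commanded when the call began; what a row does not reach only later rows make up. A row lasts 1/10 s, in which the tool goes at most 50 mm and 8.59 degrees, less where a joint would pass 70% of its speed; a pose out of reach is approached as far as the arm can. A call with a gripper value outside its range is refused whole. The fingers move at their own pace and stop on an object; FORCE is the grip in N (left out, the last holds). Time passes only in rows, so rows that repeat a pose let the fingers close. It gives the time, the measured TCP pose, the force and the opening at its end, in the units of the state.
- arm.observe(): the state, without advancing time (a new reading comes with each control period).
- arm.get_image(name): name is "scene" or "top"; returns the picture (420x560x3 uint8, red, green, blue); there is no depth.
- arm.camera_model(name): a dict with "vfov" (degrees; the focal length in pixels is half the picture's height over the tangent of half this angle, whatever the lens; pixels are square), "cx", "cy" (the principal point, pixels), "cam_to_world" (4x4, takes a point from camera to world coordinates). Camera axes: x right, y down, z forward; pixel columns grow to the right and rows downward; lengths in m; the calibration is good to about 2 mm. A picture is of the moment at which its call begins. camera_model takes no time and is no camera call.
- arm.sign_off(): hands the job in, once; it reports no verdict.
The state is a dict: "clock": time; "joints": joint angles; "dq": joint speeds; "joint_efforts": joint torques, N m; "position": TCP position; "ee_rot": TCP orientation; "force": force on the tool from outside, world axes, zero at the start; "ft_torque": the same for the moment, N m; "width": opening from 0.0 (shut) to 1.0 (fully open).
Only numpy, scipy, OpenCV 4.12 (cv2) and the standard library are available. Lean on these libraries where they do the work, as an engineer would, in place of code of your own. Each camera call takes 0.05 s, during which the arm holds its last target.

### The job

One of the four identical flaps on top of the extraction trunk is free on its middle pivot; the other three are wedged from below. Press near the edge of the flaps with the fingertips to find the one that rocks, push that flap down until it stands open by at least 45 degrees, and take the hand away. Leave the hammer, the tin and the scroll where they lie.

Things in the scene. Friction and masses are not known exactly. Their poses are not given: they have to be found in the camera images.
- trunk: Grey painted steel extraction trunk fixed to the bench: a box 140 mm (its x) by 438 mm (its y) by 90 mm high with four identical flaps in a row along its top, and a round duct stub 80 mm across sticking out 50 mm at its +y end. Walls beside the flaps are 18 mm (x) and about 12 mm (y). Origin: centre of its underside, on the bench. It stands at a varying place and yaw (within 0.3 rad).
- flap_1_mid (a point): Centre of the top of the leftmost flap (seen from the robot) when level, 90 mm above the bench; has the trunk's axes: x across it (away from the robot), y along row and pivot, z up. Flap: dark steel plate 100 (x) by 90 (y) by 5 mm, flush with the trunk's top, thin bright line over its pivot. Opening 104 x 94 mm; under the free flap over 65 mm deep.
- flap_1 (a joint): Tilt of the leftmost flap about its middle pivot, rad: 0 level, positive with its far (trunk +x) edge down, negative with its near edge down, stops at -1.15 and 1.15. If free it turns either way under 2 to 3 N pressed 35 mm from the pivot and stays where it is left; if wedged it stops hard within 0.03 rad (1.5 mm at its edge).
- flap_2_mid (a point): Centre of the top of the second from the left flap (seen from the robot) when level, 90 mm above the bench; has the trunk's axes: x across it (away from the robot), y along row and pivot, z up. Flap: dark steel plate 100 (x) by 90 (y) by 5 mm, flush with the trunk's top, thin bright line over its pivot. Opening 104 x 94 mm; under the free flap over 65 mm deep.
- flap_2 (a joint): Tilt of the second from the left flap about its middle pivot, rad: 0 level, positive with its far (trunk +x) edge down, negative with its near edge down, stops at -1.15 and 1.15. If free it turns either way under 2 to 3 N pressed 35 mm from the pivot and stays where it is left; if wedged it stops hard within 0.03 rad (1.5 mm at its edge).
- flap_3_mid (a point): Centre of the top of the third from the left flap (seen from the robot) when level, 90 mm above the bench; has the trunk's axes: x across it (away from the robot), y along row and pivot, z up. Flap: dark steel plate 100 (x) by 90 (y) by 5 mm, flush with the trunk's top, thin bright line over its pivot. Opening 104 x 94 mm; under the free flap over 65 mm deep.
- flap_3 (a joint): Tilt of the third from the left flap about its middle pivot, rad: 0 level, positive with its far (trunk +x) edge down, negative with its near edge down, stops at -1.15 and 1.15. If free it turns either way under 2 to 3 N pressed 35 mm from the pivot and stays where it is left; if wedged it stops hard within 0.03 rad (1.5 mm at its edge).
- flap_4_mid (a point): Centre of the top of the rightmost flap (seen from the robot) when level, 90 mm above the bench; has the trunk's axes: x across it (away from the robot), y along row and pivot, z up. Flap: dark steel plate 100 (x) by 90 (y) by 5 mm, flush with the trunk's top, thin bright line over its pivot. Opening 104 x 94 mm; under the free flap over 65 mm deep.
- flap_4 (a joint): Tilt of the rightmost flap about its middle pivot, rad: 0 level, positive with its far (trunk +x) edge down, negative with its near edge down, stops at -1.15 and 1.15. If free it turns either way under 2 to 3 N pressed 35 mm from the pivot and stays where it is left; if wedged it stops hard within 0.03 rad (1.5 mm at its edge).
- hammer: Hand hammer lying on the bench in front of the trunk (between it and the robot), lying roughly parallel to it, under 40 mm high; a bystander. Origin: on the bench near its middle.
- tin: Plain closed metal tin, 68 mm across, 62 mm tall, standing behind the trunk; a bystander. Origin: centre of its underside.
- scroll: Forged flat-bar steel scroll, about 75 x 115 mm and 22 mm high, lying on the bench behind the trunk; a bystander. Origin: on the bench in the middle of its curl.

How it is judged:
By the outcome, as a careful person would: the job done as asked, in the order asked, and still so for the second after the job is handed in, with the robot touching nothing.
It also fails if it takes over 48 s, if anything falls off the work surface, if the arm or the gripper's body presses on something with over 40 N, if the wrist force passes 120 N, or if a joint passes its speed limit or range.

## Working session

There is one attempt and no reset: what is moved stays moved. The work goes in short steps, Python scripts to look and compute and a shell command to move; the robot and the scene stay as the last step left them, time stands still between calls to the robot, and variables do not carry over. Pictures are saved under pics/ and viewed, and the job is handed in when it is done.

```bash
ls; mkdir -p pics
python3 - <<'E'
from cell import arm
import cv2
for n in ("scene","top"):
    cv2.imwrite(f"pics/{n}0.png",arm.get_image(n)[:,:,::-1])
    print(n,arm.camera_model(n))
print(arm.observe())
E
```

```text
pics
scene {'vfov': 53.358829022680524, 'cx': 280.7114690882185, 'cy': 211.40622117312523, 'cam_to_world': array([[ 0.43520859,  0.77687539, -0.45503639,  0.97036151],
       [ 0.90026597, -0.38151685,  0.2096809 , -0.15875094],
       [-0.01070811, -0.5009087 , -0.86543388,  0.75473706],
       [ 0.        ,  0.        ,  0.        ,  1.        ]])}
top {'vfov': 56.383737834067084, 'cx': 274.93961276268726, 'cy': 204.22049468590208, 'cam_to_world': array([[-2.76181773e-02, -9.79907534e-01,  1.97530913e-01,
         4.61965479e-01],
       [-9.99618472e-01,  2.69978610e-02, -5.83317714e-03,
         1.39098663e-02],
       [ 3.83062089e-04, -1.97616651e-01, -9.80279303e-01,
         8.17684076e-01],
       [ 0.00000000e+00,  0.00000000e+00,  0.00000000e+00,
         1.00000000e+00]])}
{'clock': 0.1, 'joints': array([ 1.06042856,  0.4351352 ,  0.02499041,  1.57399138, -0.01159752,
        1.13402441, -0.07508956]), 'dq': array([ 5.88960243e-04, -1.49878745e-03,  6.32149737e-05, -3.10592199e-03,
       -1.78571974e-04, -8.97634166e-04,  1.20493906e-03]), 'joint_efforts': array([ 1.94099121e-03, -6.69124603e+01,  9.87111926e-01, -3.15147257e+01,
       -6.06140401e-02,  3.73646419e-02,  1.60435670e-04]), 'position': array([ 0.24762148, -0.57337941,  0.24304059]), 'ee_rot': array([-3.07522410e+00, -6.35706180e-01,  6.58544091e-04]), 'force': array([-0.381027  , -0.39297257,  0.14226029]), 'ft_torque': array([-0.0319995 , -0.00236149, -0.03294571]), 'width': 1.0012553877026853}
```

View pics/scene0.png

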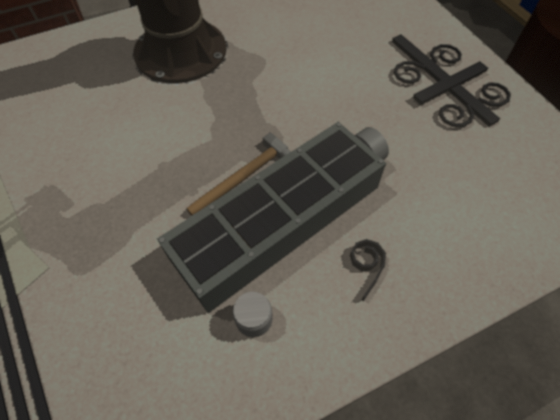

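View pics/top0.png

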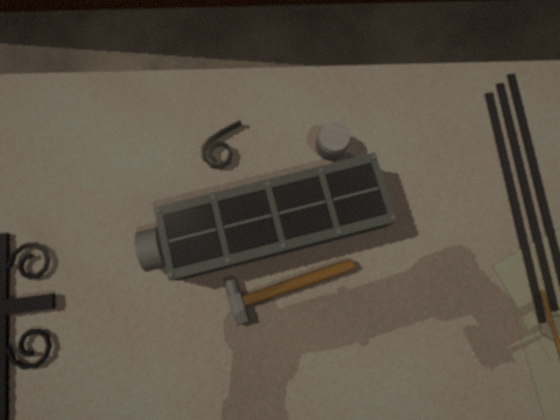

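The top view shows the trunk with its stub on the left at about (148,248). The flaps run from (190,232) to (358,193), the hammer lies below them, and the tin is at (332,140) and the scroll at (218,150) above. I'll enlarge to pick corners.

Run:
```python
import cv2
a=cv2.imread("pics/top0.png")[140:290,130:400]
a=cv2.convertScaleAbs(a,alpha=1.8,beta=20)
cv2.imwrite("pics/topz.png",cv2.resize(a,None,fx=2.9,fy=2.9,interpolation=cv2.INTER_CUBIC))
a=cv2.imread("pics/scene0.png")[115:310,150:395]
a=cv2.convertScaleAbs(a,alpha=1.8,beta=20)
cv2.imwrite("pics/scenez.png",cv2.resize(a,None,fx=3,fy=3,interpolation=cv2.INTER_CUBIC))
```

```text
(no output)
```

View pics/topz.png

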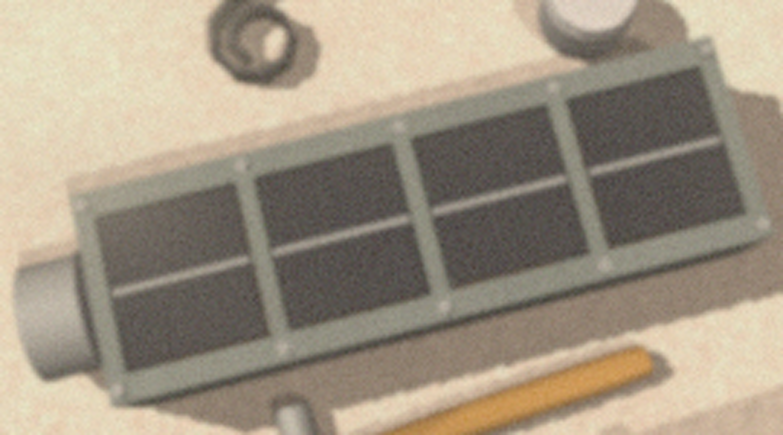

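View pics/scenez.png

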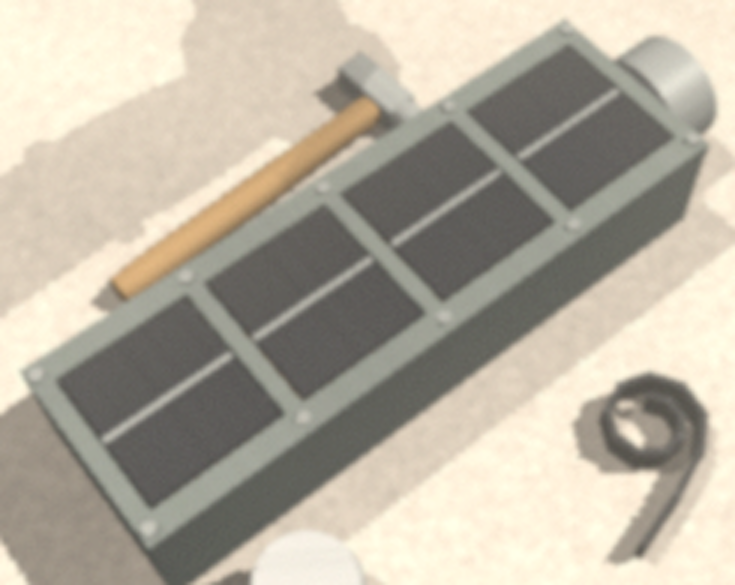

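```bash
cat > h.py <<'E'
import numpy as np, cv2
from cell import arm
def proj(n,P,k=0):
    m=arm.camera_model(n);f=210/np.tan(np.radians(m['vfov']/2));T=np.linalg.inv(m['cam_to_world'])
    p=np.asarray(P)@T[:3,:3].T+T[:3,3];q=p[:,:2]/p[:,2:];r=(q**2).sum(1,keepdims=True)
    q=q*(1+k*r);return q*f+[m['cx'],m['cy']]
def W(x,y,yaw,L):
    L=np.asarray(L,float);c,s=np.cos(yaw),np.sin(yaw)
    return np.c_[x+c*L[:,0]-s*L[:,1],y+s*L[:,0]+c*L[:,1],L[:,2]]
E
python3 - <<'E'
from h import *
from scipy.optimize import least_squares
L=[(0,y,.09) for y in (.16,.0533,-.0533,-.16)]+[(.052,.207,.09),(-.052,.207,.09),(.052,-.207,.09),(-.052,-.207,.09)]+[(.07,.219,.09),(.07,-.219,.09),(-.07,-.219,.09),(-.07,.219,.09)]
L=np.array(L)
t=np.array([(180.5,277.5),(343,234),(500.5,195),(656,156),(95,217),(125,371),(701,67),(748,213),(72,197),(710,38),(770,232),(117,403)],float)
s=np.array([(567.5,124.5),(446,208.5),(314,300.5),(167.5,397.5),(671,136),(571,45),(153,507),(58,381),(707,147),(150,545),(24,373),(565,20)],float)
t=(t+.5)/2.9-.5+[130,140]; s=(s+.5)/3-.5+[150,115]
def res(p,which):
    P=W(p[0],p[1],p[2],L); r=[]
    if 't' in which:r.append(proj('top',P,p[3])-t)
    if 's' in which:r.append(proj('scene',P,p[4])-s)
    return np.concatenate(r)
for w in ('t','s','ts'):
    o=least_squares(lambda p:res(p,w).ravel(),[.6,0,.2,0,0]);r=res(o.x,w)
    print(w,o.x.round(4),"rms",np.sqrt((r**2).mean()).round(2));
print(r.round(1).tolist())
p=o.x;np.save('p.npy',p)
print(W(*p[:3],L[:4]).round(4))
a=arm.observe();import cv2;print(cv2.Rodrigues(a['ee_rot'])[0].round(3))
E
```

```text
t [ 0.5901  0.0101  0.2243 -0.1004  0.    ] rms 0.47
s [ 0.5929  0.0078  0.2234  0.     -0.1848] rms 0.56
ts [ 0.5913  0.0091  0.2247 -0.0858 -0.1595] rms 0.81
[[0.9, -1.2], [0.1, -0.2], [0.5, -0.6], [0.5, -0.9], [0.6, -0.7], [1.3, -0.2], [0.2, -1.2], [0.1, -0.7], [0.7, -1.3], [0.1, -1.1], [1.3, 0.3], [-0.2, -0.0], [0.9, -1.0], [0.6, -1.3], [0.0, -1.5], [0.7, -0.9], [1.2, -0.4], [-0.9, -1.0], [-0.3, 0.0], [-0.3, -1.1], [-0.2, -1.4], [0.7, -0.5], [0.4, -1.7], [-0.5, -0.3]]
[[ 0.5557  0.165   0.09  ]
 [ 0.5794  0.061   0.09  ]
 [ 0.6032 -0.0429  0.09  ]
 [ 0.627  -0.1469  0.09  ]]
[[ 0.918  0.396 -0.001]
 [ 0.396 -0.918  0.001]
 [-0.    -0.001 -1.   ]]
```

```bash
cat >> h.py <<'E'
def go():
    p=np.load('p.npy');a=arm.observe();R=cv2.Rodrigues(a['ee_rot'])[0]
    yaw=np.arctan2(R[1,0],R[0,0]);print('t',a['clock'],'pos',a['position'].round(4),'F',a['force'].round(1),'w',round(a['width'],2),'turn z deg',np.degrees(p[2]-yaw).round(2),'zaxis',R[:,2].round(3))
    l=a['position']-[p[0],p[1],0];c,s=np.cos(p[2]),np.sin(p[2]);print('local mm',(1000*np.array([c*l[0]+s*l[1],-s*l[0]+c*l[1],l[2]-.107])).round(1),'(z=tip above trunk top)')
    P=W(*p[:3],[(-.035,y,.107) for y in (.16,.0533,-.0533,-.16)])
    for i,q in enumerate(P):print('flap',i+1,'shift cm',(100*(q-a['position'])).round(2))
E
python3 -c "from h import *;go()"
```

```text
t 0.1 pos [ 0.2476 -0.5734  0.243 ] F [-0.4 -0.4  0.1] w 1.0 turn z deg -10.48 zaxis [-0.001  0.001 -1.   ]
local mm [-464.8 -491.2  136. ] (z=tip above trunk top)
flap 1 shift cm [ 27.39  73.06 -13.6 ]
flap 2 shift cm [ 29.77  62.66 -13.6 ]
flap 3 shift cm [ 32.15  52.27 -13.6 ]
flap 4 shift cm [ 34.52  41.87 -13.6 ]
```

```bash
python3 -m creep '[[[3.2,3.8,-1,0,0,-3,-1],[6.4,7.6,-2,0,0,-6,-1],[9.6,11.4,-3,0,0,-10.5,-1],[12.8,15.2,-4,0,0,-10.5,-1],[16,19,-5,0,0,-10.5,-1]]]' 20 && python3 -m creep '[[[3.2,3.8,0,0,0,0,-1],[6.4,7.6,0,0,0,0,-1],[9.6,11.4,0,0,0,0,-1],[12.8,15.2,0,0,0,0,-1],[16,19,0,0,0,0,-1]]]' && python3 -c "from h import *;go()"
```

```text
clock: 0.6
position: [0.4065, -0.3845, 0.1939]
ee_rot: [-3.122, -0.351, 0.0]
force: [1.3, -0.8, -0.6]
width: 0.615
clock: 1.1
position: [0.5665, -0.1946, 0.1942]
ee_rot: [-3.122, -0.352, 0.001]
force: [1.2, -0.5, -0.0]
width: 0.179
t 1.1 pos [ 0.5665 -0.1946  0.1942] F [ 1.2 -0.5 -0. ] w 0.18 turn z deg 0.02 zaxis [-0.001 -0.    -1.   ]
local mm [ -69.6 -193.    87.2] (z=tip above trunk top)
flap 1 shift cm [-4.5  35.18 -8.72]
flap 2 shift cm [-2.12 24.78 -8.72]
flap 3 shift cm [ 0.26 14.39 -8.72]
flap 4 shift cm [ 2.63  3.99 -8.72]
```

```bash
python3 -m creep '[[[2.6,4,-3,0,0,0,-1],[2.6,4,-6,0,0,0,-1],[2.6,4,-7.7,0,0,0,-1],[2.6,4,-7.7,0,0,0,-1],[2.6,4,-7.7,0,0,0,-1]]]' && python3 -c "from h import *;go();cv2.imwrite('pics/a1.png',cv2.convertScaleAbs(cv2.resize(arm.get_image('scene')[90:330,120:440,::-1],None,fx=2.5,fy=2.5),alpha=1.7,beta=10))"
```

```text
clock: 1.6
position: [0.5916, -0.1567, 0.1175]
ee_rot: [3.122, 0.351, -0.001]
force: [0.6, -1.1, 0.7]
width: 0.001
t 1.6 pos [ 0.5916 -0.1567  0.1175] F [ 0.6 -1.1  0.7] w 0.0 turn z deg 0.04 zaxis [-0.001 -0.    -1.   ]
local mm [ -36.7 -161.6   10.5] (z=tip above trunk top)
flap 1 shift cm [-7.   31.39 -1.05]
flap 2 shift cm [-4.62 20.99 -1.05]
flap 3 shift cm [-2.25 10.6  -1.05]
flap 4 shift cm [ 0.13  0.19 -1.05]
```

View pics/a1.png

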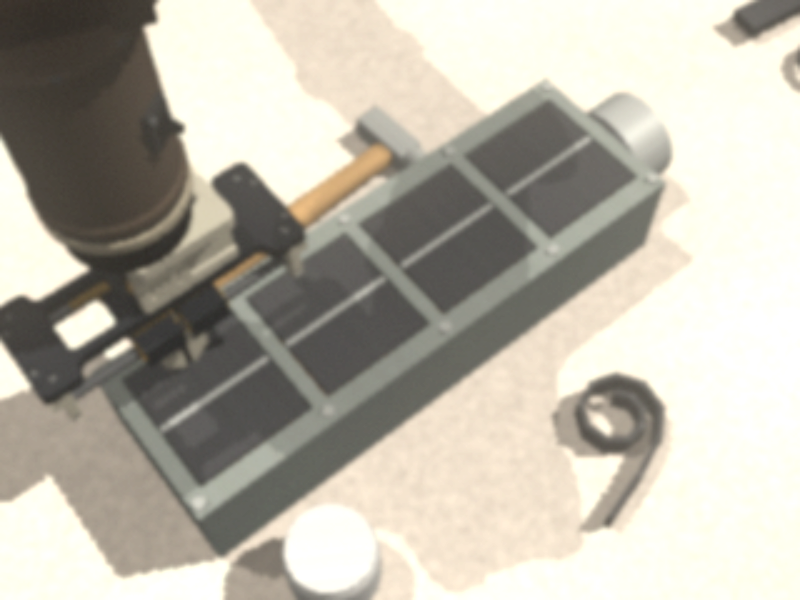

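The shut fingertips, at about (190,355) in the crop, are over the near half of flap 4. I'll press in small steps.

```bash
python3 -m creep '[[[0,0,-0.5,0,0,0,-1],[0,0,-0.8,0,0,0,-1],[0,0,-1.0,0,0,0,-1],[0,0,-1.0,0,0,0,-1]]]'; python3 -m creep '[[[0,0,-0.1,0,0,0,-1],[0,0,-0.2,0,0,0,-1],[0,0,-0.2,0,0,0,-1]]]'
```

```text
clock: 2.05
position: [0.5917, -0.1565, 0.1074]
ee_rot: [3.122, 0.351, 0.0]
force: [-0.1, 0.6, 0.1]
width: 0.006
clock: 2.35
position: [0.5918, -0.1565, 0.1065]
ee_rot: [3.121, 0.351, 0.001]
force: [-4.0, -0.1, 11.6]
width: 0.008
```

```bash
python3 -m creep '[[[0,0,-0.2,0,0,0,-1],[0,0,-0.2,0,0,0,-1],[0,0,-0.2,0,0,0,-1]]]'
```

```text
clock: 2.65
position: [0.5918, -0.1565, 0.1063]
ee_rot: [3.121, 0.351, 0.002]
force: [-11.0, 1.9, 28.1]
width: 0.007
```

Flap 4 is wedged: it took 28 N and did not move. Next is flap 3.

```bash
python3 -m creep '[[[0,0,1.4,0,0,0,-1],[-0.7,3.2,1.4,0,0,0,-1],[-1.6,7,1.4,0,0,0,-1],[-2.3,10.5,1.0,0,0,0,-1],[-2.3,10.5,0.6,0,0,0,-1]]]';python3 -c "from h import *;go()"
```

```text
clock: 3.15
position: [0.5682, -0.0447, 0.1098]
ee_rot: [-3.117, -0.363, -0.001]
force: [0.8, 1.1, -0.4]
width: 0.003
t 3.15 pos [ 0.5682 -0.0447  0.1098] F [ 0.8  1.1 -0.4] w 0.0 turn z deg -0.41 zaxis [ 0.     0.003 -1.   ]
local mm [-34.5 -47.3   2.8] (z=tip above trunk top)
flap 1 shift cm [-4.67 20.2  -0.28]
flap 2 shift cm [-2.29  9.8  -0.28]
flap 3 shift cm [ 0.09 -0.6  -0.28]
flap 4 shift cm [  2.47 -11.    -0.28]
```

```bash
python3 -m creep '[[[0,0,-0.2,0,0,0,-1],[0,0,-0.4,0,0,0,-1],[0,0,-0.5,0,0,0,-1],[0,0,-0.5,0,0,0,-1]]]'; python3 -m creep '[[[0,0,-0.1,0,0,0,-1],[0,0,-0.2,0,0,0,-1],[0,0,-0.2,0,0,0,-1]]]'
```

```text
clock: 3.55
position: [0.5691, -0.0523, 0.1044]
ee_rot: [3.122, 0.349, 0.001]
force: [0.3, 1.1, 1.0]
width: 0.005
clock: 3.85
position: [0.569, -0.0521, 0.1024]
ee_rot: [3.121, 0.351, 0.001]
force: [1.5, -0.8, 2.6]
width: 0.006
```

Flap 3 gives way: the tip is 4 mm below where flap 4 stopped, at only 2.6 N. I'll push on while watching the force.

```bash
python3 -m creep '[[[0,0,-0.3,0,0,0,-1],[0,0,-0.6,0,0,0,-1],[0,0,-0.9,0,0,0,-1],[0,0,-1.2,0,0,0,-1],[0,0,-1.2,0,0,0,-1]]]';python3 -c "from h import *;go()"
```

```text
clock: 4.35
position: [0.5679, -0.0511, 0.0896]
ee_rot: [-3.121, -0.352, 0.003]
force: [0.8, 0.5, 0.6]
width: 0.004
t 4.35 pos [ 0.5679 -0.0511  0.0896] F [0.8 0.5 0.6] w 0.0 turn z deg -0.0 zaxis [-0.002  0.    -1.   ]
local mm [-36.2 -53.4 -17.4] (z=tip above trunk top)
flap 1 shift cm [-4.64 20.83  1.74]
flap 2 shift cm [-2.26 10.43  1.74]
flap 3 shift cm [0.12 0.04 1.74]
flap 4 shift cm [  2.49 -10.36   1.74]
```

```bash
python3 -m creep '[[[0.1,0,-0.4,0,0,0,-1],[0.2,0,-0.8,0,0,0,-1],[0.2,0.1,-1.2,0,0,0,-1],[0.3,0.1,-1.6,0,0,0,-1],[0.3,0.1,-1.6,0,0,0,-1]]]';python3 -c "from h import *;go()"
```

```text
clock: 4.85
position: [0.5712, -0.0503, 0.0735]
ee_rot: [-3.122, -0.352, 0.002]
force: [-0.1, -0.6, -0.7]
width: 0.001
t 4.85 pos [ 0.5712 -0.0503  0.0735] F [-0.1 -0.6 -0.7] w 0.0 turn z deg 0.01 zaxis [-0.002 -0.    -1.   ]
local mm [-32.9 -53.3 -33.5] (z=tip above trunk top)
flap 1 shift cm [-4.96 20.75  3.35]
flap 2 shift cm [-2.58 10.35  3.35]
flap 3 shift cm [-0.21 -0.04  3.35]
flap 4 shift cm [  2.17 -10.45   3.35]
```

Run:
```python
from h import *
a=[cv2.convertScaleAbs(cv2.resize(arm.get_image(n)[s][:,:,::-1],(400,300)),alpha=1.7,beta=10) for n,s in (('scene',np.s_[90:330,120:440]),('top',np.s_[100:340,110:430]))]
cv2.imwrite('pics/b1.png',np.hstack(a))
```

```text
(no output)
```

View pics/b1.png

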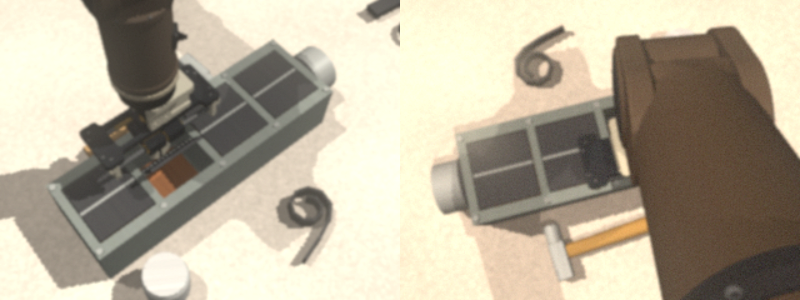

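Flap 3 is clearly open: its interior shows at (172,178). I'll push a little further for margin, then withdraw and measure.

```bash
python3 -m creep '[[[0.1,0,-0.1,0,0,0,-1],[0.2,0.05,-0.2,0,0,0,-1],[0.2,0.05,-0.3,0,0,0,-1],[0.2,0.05,-0.3,0,0,0,-1]]]'; python3 -m creep '[[[-0.2,-0.05,0.5,0,0,0,-1],[-0.4,-0.1,2,0,0,0,-1],[-0.4,-0.1,5,0,0,0,-1],[-0.4,-0.1,9,0,0,0,-1],[-0.4,-0.1,13,0,0,0,-1]]]';python3 -m creep '[[[-3,-3,2,0,0,0,-1],[-6,-6,4,0,0,0,-1],[-9,-9,4,0,0,0,-1],[-12,-12,4,0,0,0,-1],[-15,-15,4,0,0,0,-1]]]';python3 -m creep '[[[-2,-4,0,0,0,0,-1],[-3,-8,0,0,0,0,-1],[-4,-12,0,0,0,0,-1],[-5,-16,0,0,0,0,-1],[-5,-16,0,0,0,0,-1]]]'
python3 - <<'E'
from h import *
for n,s in (('scene',np.s_[115:310,150:395]),('top',np.s_[140:290,130:400])):
    cv2.imwrite(f'pics/c_{n}.png',cv2.convertScaleAbs(cv2.resize(arm.get_image(n)[s][:,:,::-1],None,fx=2.9,fy=2.9,interpolation=cv2.INTER_CUBIC),alpha=1.8,beta=20))
go()
E
```

```text
clock: 5.35
position: [0.5739, -0.0498, 0.0714]
ee_rot: [3.122, 0.352, 0.001]
force: [-0.5, 0.6, 2.0]
width: 0.005
clock: 5.85
position: [0.5693, -0.0509, 0.204]
ee_rot: [3.122, 0.352, 0.001]
force: [0.4, -0.7, 0.2]
width: 0.002
clock: 6.35
position: [0.4184, -0.2019, 0.243]
ee_rot: [3.121, 0.352, 0.003]
force: [0.6, -1.1, -0.2]
width: 0.008
clock: 6.85
position: [0.3669, -0.3665, 0.2428]
ee_rot: [3.12, 0.339, 0.0]
force: [0.3, 1.0, -0.1]
width: 0.004
t 6.95 pos [ 0.3692 -0.3615  0.2423] F [0.  0.9 0.3] w 0.0 turn z deg 0.15 zaxis [ 0.001 -0.    -1.   ]
local mm [-299.1 -311.7  135.3] (z=tip above trunk top)
flap 1 shift cm [ 15.24  51.87 -13.53]
flap 2 shift cm [ 17.61  41.47 -13.53]
flap 3 shift cm [ 19.99  31.08 -13.53]
flap 4 shift cm [ 22.37  20.68 -13.53]
```

View pics/c_scene.png

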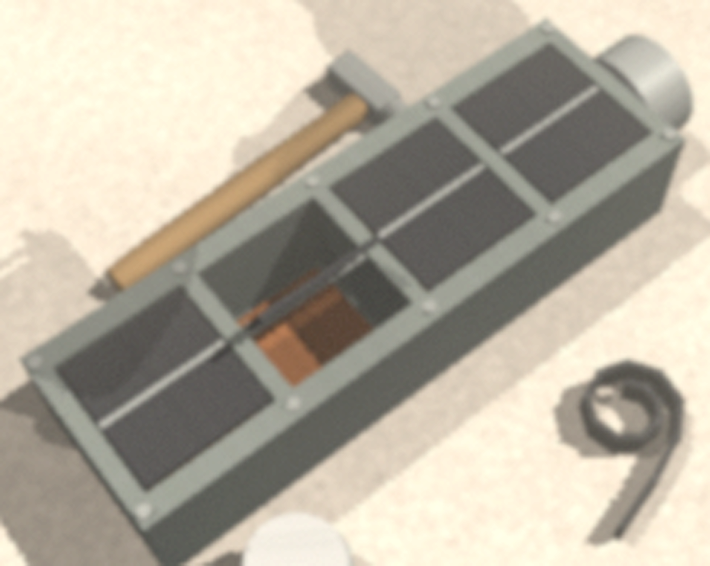

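View pics/c_top.png

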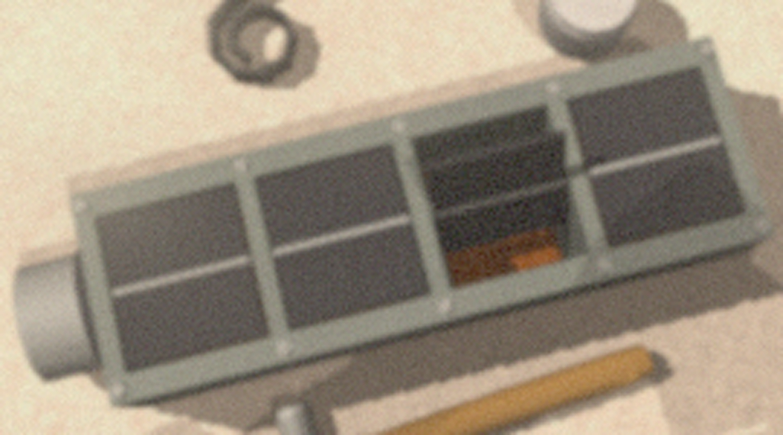

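Flap 3 stands open. In the top crop its raised edge runs from about (420,167) to (565,131). I'll compare that with the predicted edge at several angles.

Run:
```python
from h import *
p=np.load('p.npy');im={n:cv2.imread(f'pics/c_{n}.png') for n in('top','scene')}
o={'top':(130,140),'scene':(150,115)};k={'top':p[3],'scene':p[4]}
for th in (45,55,60,65):
    c,s=.05*np.cos(np.radians(th)),.05*np.sin(np.radians(th))
    L=[(e*c,-.0533+y,.09+e*s) for e in(1,-1) for y in(.045,-.045)]
    for n in im:
        q=(proj(n,W(*p[:3],L),k[n])-o[n]+.5)*2.9-.5; print(th,n,q.round(0).tolist())
        if th in(45,60):
            for a in(0,2):cv2.line(im[n],*[tuple(int(v) for v in q[a+j]) for j in(0,1)],(0,255,255) if th==45 else (0,255,0),1)
cv2.imwrite('pics/d.png',np.hstack([cv2.resize(im['top'][60:340,380:640],(400,430)),cv2.resize(im['scene'][150:430,150:440],(400,430))]))
```

```text
45 top [[422.0, 146.0], [560.0, 112.0], [448.0, 269.0], [576.0, 236.0]]
45 scene [[394.0, 256.0], [274.0, 339.0], [329.0, 241.0], [221.0, 314.0]]
55 top [[424.0, 154.0], [564.0, 119.0], [445.0, 261.0], [572.0, 228.0]]
55 scene [[387.0, 244.0], [267.0, 326.0], [335.0, 252.0], [227.0, 325.0]]
60 top [[426.0, 159.0], [566.0, 124.0], [444.0, 256.0], [570.0, 224.0]]
60 scene [[383.0, 238.0], [263.0, 320.0], [338.0, 257.0], [231.0, 330.0]]
65 top [[427.0, 164.0], [568.0, 129.0], [442.0, 251.0], [568.0, 219.0]]
65 scene [[379.0, 232.0], [259.0, 314.0], [342.0, 262.0], [235.0, 336.0]]
```

View pics/d.png

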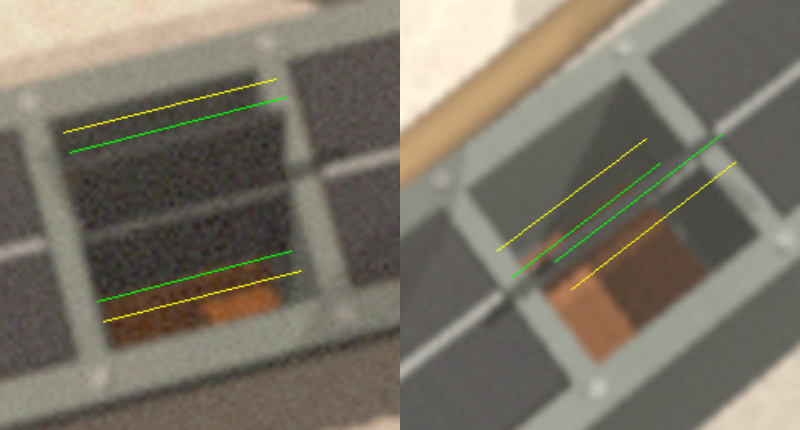

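```bash
python3 -c "
from cell import arm
print(arm.sign_off())"
```

```text
the job is handed in; nothing more can be done
None
```

Flap 3, the third from the left, was the free one, and I pushed its near edge down until it stood open at about 60–65 degrees. I then withdrew the hand well clear and handed the job in at about 7 s on the robot's clock.

- **Finding it:** Flap 4 did not move under 28 N, so it is wedged. Flap 3 gave way at about 2.6 N. I did not test flaps 1 and 2, since only one flap is free.
- **Opening angle:** After the hand was away, I compared the pictures with the predicted position of the flap's edge at several angles. In both cameras the flap stands at or beyond the 60-degree position.
- **Bystanders:** In the last pictures the hammer and the scroll lie where they were. So does the tin, though it was only partly in view.
- **Forces:** The highest tool force I read was about 30 N, on the fingertips while pressing flap 4. The force was near zero after withdrawing.

No check failed or disagreed with another beyond about 3 mm: the trunk position fitted from each camera alone differed by that much.

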